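# Rack the last gel cassette, then try, free and hold open the dry-box cover

## Robot

A 7-joint arm with a two-finger parallel gripper is mounted at the origin on a cart in front of the work surface, level with it; the furniture and walls round the work are solid. World frame = base frame: x ahead of the robot, y to its left, z up, the work surface at z = 0. Lengths are in m, angles in rad, forces in N, time in s.
With the tool pointing down it reaches from about 0.4 to 0.85 m from the base axis. Payload 4.5 kg.
Tool frame: the origin (TCP) lies between the finger pads; the fingertips stand 8 mm ahead of it and the grasp point (between the pads) lies 11 mm behind it; z points along the fingers, y is the line along which they close (so a half turn about z gives the same grasp; the last joint's range is limited). The gripper opens to 88 mm and grips with 3 to 60 N. Pads are 18 mm wide; open, the fingers measure 123 mm over their backs; the gripper's body (75 mm by 187 mm) begins 45 mm behind the grasp point.
Start: joints at [-1.199, 0.689, -0.195, 1.565, 0.157, 0.902, -0.215], TCP at [0.207, 0.59, 0.247] pointing down, gripper open.
Joint ranges: [-3.01, 3.01], [-0.46, 2.08], [-1.47, 1.51], [0.13, 2.56], [-1, 4.14], [0.04, 2.09], [-2.66, 2.66]. Speed limits (rad/s): [2.57, 2.57, 3.14, 3.14, 3.14, 3.14, 3.14].

## Interface

Orientations are given as a unit quaternion [w, x, y, z].
In Python, from cell import * gives the robot as it stands. Calls block until the motion is done:
- move_pose(position, orientation): joint-space move of the TCP to a pose.
- move_l(position, frame=None, vel=0.15): straight line of the TCP; frame=None keeps the orientation; vel is the mean speed in m/s.
- move_j(angles): joint-space move.
- open_jaws() and clamp(): open the fingers fully, or close them until they stop; the grip force is fixed at half the most.
- dwell(seconds).
- solve_ik(position, orientation): joint angles nearest the present ones, or None.
- state(): the state.
- camera(name): name is "side" or "top"; returns (picture, depth): 384x512x3 uint8, red, green, blue; 384x512 float32, m along the optical axis (not along the pixel's ray), 0 where there is no reading.
- camera_info(name): a dict with "camera_matrix" (3x3 intrinsics, pixels), "T" (4x4, takes a point from camera to world coordinates). Camera axes: x right, y up, looking along -z (the intrinsics and any distortion apply to the point x, -y, -z); pixel columns grow to the right and rows downward; lengths in m; the calibration is good to about 2 mm. A picture is of the moment at which its call begins. camera_info takes no time and is no camera call.
A pose or a line that the arm cannot do raises Unreachable and nothing moves.
- sign_off(): hands the job in; it is judged then, once.
The state is a dict: "time": time; "qpos": joint angles; "joint_velocities": joint speeds; "tau": joint torques, N m; "tool_pos": TCP position; "tool_rot": TCP orientation; "contact_force": force on the tool from outside, world axes, zero at the start; "moment": the same for the moment, N m; "gripper_width": finger opening in m; "grasp_force": force on a finger pad.
Only numpy, scipy, OpenCV 4.12 (cv2) and the standard library are available. Lean on these libraries where they do the work, as an engineer would, in place of code of your own. Each camera call takes 0.05 s, during which the arm holds its last target. There are 200 camera calls.

## Task

Stand the gel cassette that leans on the red carton upright in one of the two free slots of the orange rack and let go of it. Then try the cover of the grey dry box with a gentle tug on its steel handle before turning the knob: if the catch holds it down, do not force it but give the round black knob a quarter turn, which toggles the catch. Raise the cover about halfway (some 45 degrees) and finish while still holding it open there, so that I can lower the rack in; do not disturb the rack, its two other cassettes, the bottle or the timer.

Things in the scene. Friction and masses are not known exactly. Their poses are not given: they have to be found in the camera images.
- cassette: the loose gel cassette: flat plate, blue frame, clear window, 80 mm wide (x), 6 thick (y), 90 tall (z), 50 to 100 g. Origin: centre of its bottom edge. It stands on the worktop leaning 0.26 rad against the red carton's left side, its z axis up and towards the carton, whose edge touches it 50 mm up: pinch the upper 35 mm across the thickness, from above along its slope
- carton: red stock carton, 56 x 56 x 48 mm high, loose, about 150 g; origin: centre of its underside. The cassette leans on its +y side. It may be moved
- rack: orange peg rack, 168 mm long (y), 68 wide (x), loose, 0.8 kg. Four slots 40 mm apart along y, each between two pairs of 8 mm round-topped pegs at x = +28 and -28 mm: 10 mm gap, peg tops 46 mm above the worktop. Cassettes stand on rails 9 mm above the worktop, thickness along the rack's y, width along its x (either way round). Origin: centre of the underside
- slot_c (a point): free slot (rack y = -20 mm): centre of the slot at the height of the rails, 9 mm above the worktop. Axes as the rack's. A seated cassette's origin lies here. The next cassette stands 40 mm to the +y side
- slot_d (a point): free slot at the rack's end (rack y = -60 mm), point and axes likewise; the next cassette stands 80 mm to the +y side
- cassette_1: a cassette like the loose one, standing in the rack's slot at y = +60 mm; leave it there. Origin: centre of its bottom edge
- cassette_2: a cassette like the loose one, standing in the rack's slot at y = +20 mm; leave it there. Origin: centre of its bottom edge
- dry_box: grey dry box fixed to the worktop, 180 mm deep (x axis, front = -x), 240 mm wide (y axis), a dial on its front wall; cover top 132 mm above the worktop. Origin: centre of its underside
- cover (a joint): hinge angle of the box's grey cover (0.5 to 0.75 kg): 0 shut, grows as the front rises, stop at 1.4; axis: the box's y through point cover_hinge. Let go, it falls shut. It lies at 0 whether caught or not; caught, it lifts 0.03 rad (4.5 mm at the handle) and then resists, 6 N per mm; free, it lifts with 3.5 to 5 N at the handle
- cover_hinge (a point): point on the cover's hinge axis, at the middle of the box's rear top edge, 112 mm above the worktop; axes as the box's
- cover_handle (a point): middle of the cover's handle: round steel bar 12 mm thick, 64 mm long along the box's y, on two posts, 38 mm above the cover's top. Shut: 152 mm in front of (-x) and 58 mm above the hinge axis, 30 mm to the +y side of the box's middle. Axes tip with the cover. The bar turns in a grip, so a gripper may stay upright while the cover swings up
- knob_top (a point): top centre of the round black fluted knob on the cover: 40 mm in diameter, 34 mm tall, 137 mm in front of the hinge axis, 75 mm to the -y side of the box's middle; 65 mm from knob axis to the handle's nearer post along y. The knob's axis is normal to the cover. Axes as the cover's
- knob_edge (a point): a point on the knob's rim, 20 mm from its axis. The knob turns either way (about 0.1 N m), has no mark and clicks into a sprung rest every quarter turn (1.57 rad), which toggles the catch: caught, free, caught, free. Turned past halfway and let go, it springs on to the next rest: a turn of 1.3 to 1.6 rad will do
- bottle: bystander: small reagent bottle with a red cap, 44 mm in diameter, 110 mm tall, at the left of the dry box; origin: centre of its underside
- bench_timer: bystander: white bench timer, 68 x 62 x 19 mm, in front of the dry box; origin: centre of its underside

How it is judged:
On the way, in this order (a step that is already met when the one before it is completed fails the run):
1. the cassette stands in a free slot of the rack and has been let go (((x of cassette in the frame of slot_c between -0.016 and 0.016 m and y of cassette in the frame of slot_c between -0.004 and 0.004 m and z of cassette in the frame of slot_c between -0.004 and 0.004 m and angle between cassette's own z axis and vertical below 0.15 rad) or (x of cassette in the frame of slot_d between -0.016 and 0.016 m and y of cassette in the frame of slot_d between -0.004 and 0.004 m and z of cassette in the frame of slot_d between -0.004 and 0.004 m and angle between cassette's own z axis and vertical below 0.15 rad)) and contact force between the fingers and cassette below 0.05 N), for 0.2 s.
2. the cover has been tried: lifted against its catch, or off its seat, with the knob not yet turned (value of joint cover above 0.01 rad and distance of knob_edge from where it was at the start of the episode below 0.02 m), for 0.05 s.
At the end, for the whole second after the job is handed in: the cassette stands in slot c or d (bottom edge within 4 mm of the rails and of the slot's mid-plane, 16 mm along the slot, tilt under 0.15 rad); the fingers hold the cover still at 0.60 to 1.05 rad (over 1 N); rack, other cassettes and bottle upright (((x of cassette in the frame of slot_c between -0.016 and 0.016 m and y of cassette in the frame of slot_c between -0.004 and 0.004 m and z of cassette in the frame of slot_c between -0.004 and 0.004 m and angle between cassette's own z axis and vertical below 0.15 rad) or (x of cassette in the frame of slot_d between -0.016 and 0.016 m and y of cassette in the frame of slot_d between -0.004 and 0.004 m and z of cassette in the frame of slot_d between -0.004 and 0.004 m and angle between cassette's own z axis and vertical below 0.15 rad)) and angle between rack's own z axis and vertical below 0.05 rad and value of joint cover between 0.6 and 1.05 rad and velocity of joint cover between -0.08 and 0.08 rad/s and contact force between the fingers and cover above 1 N and angle between each of cassette_1, cassette_2, bottle's own z axis and vertical below 0.3 rad); the arm keeps its last pose, push and grip.
It fails at once if the catch is forced (the lifted cover pulls at the box with more than 60 N) (contact force between cover and dry_box above 60 N and value of joint cover above 0.008 rad).
It fails at once if a cassette already in the rack is moved over 30 mm or tipped (distance of any of cassette_1, cassette_2 from where it was at the start of the episode above 0.03 m or angle between any of cassette_1, cassette_2's own z axis and vertical above 0.4 rad).
It fails at once if the rack is shoved over 30 mm or tipped (distance of rack from where it was at the start of the episode above 0.03 m or angle between rack's own z axis and vertical above 0.2 rad).
It fails at once if the bottle or the timer is disturbed by over 30 mm (distance of any of bottle, bench_timer from where it was at the start of the episode above 0.03 m or angle between bottle's own z axis and vertical above 0.4 rad).
It also fails if it takes over 66 s, if anything falls off the work surface, if the arm or the gripper's body presses on something with over 40 N, if the wrist force passes 120 N, or if a joint passes its speed limit or range.

## Working session

There is one attempt and no reset: what is moved stays moved. The work goes in short steps, each a Python script; the robot and the scene stay as the last script left them, time stands still between calls to the robot, and variables do not carry over. Pictures are saved under pics/ and viewed, at most 10 in all, crops included, and the job is handed in when it is done.

```bash
mkdir -p pics; ls; python3 - <<'E'
from cell import *
import cv2,numpy as np
for n in("top","side"):
    p,d=camera(n);cv2.imwrite(f"pics/{n}0.png",p[:,:,::-1]);np.savez(f"{n}0.npz",p=p,d=d)
    i=camera_info(n);print(n,i)
s=state();print({k:np.round(v,3) for k,v in s.items()})
E
```

```text
pics
top {'camera_matrix': array([[456.2122716 ,   0.        , 251.53952414],
       [  0.        , 456.2122716 , 192.25495215],
       [  0.        ,   0.        ,   1.        ]]), 'T': array([[ 0.01690207,  0.98271481, -0.18435271,  0.21382501],
       [-0.99969563,  0.01329559, -0.02078165,  0.21886523],
       [-0.01797136,  0.18464785,  0.98264042,  1.48260056],
       [ 0.        ,  0.        ,  0.        ,  1.        ]])}
side {'camera_matrix': array([[430.61849256,   0.        , 251.29374582],
       [  0.        , 430.61849256, 193.24866135],
       [  0.        ,   0.        ,   1.        ]]), 'T': array([[-0.98936036,  0.10330677, -0.10243915,  0.34300361],
       [-0.14546132, -0.68953897,  0.70949067,  1.05502714],
       [ 0.00265941,  0.71684289,  0.69722966,  0.93981158],
       [ 0.        ,  0.        ,  0.        ,  1.        ]])}
{'time': np.float64(0.1), 'qpos': array([-1.199,  0.69 , -0.195,  1.566,  0.157,  0.903, -0.215]), 'joint_velocities': array([ 0.   , -0.002, -0.001, -0.002,  0.   ,  0.001,  0.001]), 'tau': array([-3.0000e-03, -5.2850e+01, -1.2720e+00, -1.5384e+01, -5.3000e-02,
        2.0000e-03,  0.0000e+00]), 'tool_pos': array([0.207, 0.589, 0.246]), 'tool_rot': array([-0.   ,  0.168,  0.986, -0.001]), 'contact_force': array([-0.252,  0.118, -0.615]), 'moment': array([-0.006, -0.033, -0.006]), 'grasp_force': np.float64(0.0), 'gripper_width': np.float64(0.088)}
```

View pics/top0.png

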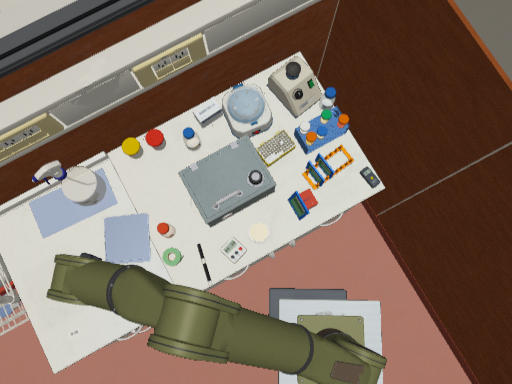

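View pics/side0.png

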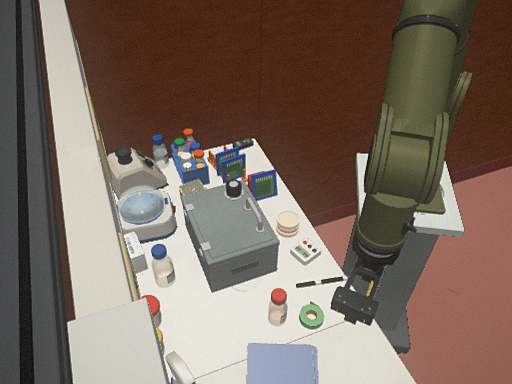

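The top view shows the loose cassette at about (298,205), the red carton (309,199) and the orange rack (328,167). The box is at (227,182), the knob at (255,178), the handle around (228,188), the bottle at (163,229) and the timer at (233,249). The side view shows the same things, and I'm zooming in next.

```bash
cat > h.py <<'E'
import numpy as np,cv2
from cell import *
def cloud(n,d):
    i=camera_info(n);K=i["camera_matrix"];v,u=np.mgrid[:384,:512]
    c=np.stack([(u-K[0,2])/K[0,0]*d,-(v-K[1,2])/K[1,1]*d,-d],-1)
    return c@i["T"][:3,:3].T+i["T"][:3,3]
def ray(n,u,v,z):
    i=camera_info(n);K=i["camera_matrix"]
    r=i["T"][:3,:3]@np.array([(u-K[0,2])/K[0,0],-(v-K[1,2])/K[1,1],-1]);o=i["T"][:3,3]
    return o+r*(z-o[2])/r[2]
E
python3 - <<'E'
from h import *
t=np.load("top0.npz");s=np.load("side0.npz")
a=cv2.resize(t["p"][120:220,170:370],None,fx=4,fy=4,interpolation=cv2.INTER_CUBIC)
b=cv2.resize(s["p"][125:255,150:310],None,fx=4,fy=4,interpolation=cv2.INTER_CUBIC)
cv2.imwrite("pics/t1.png",a[:,:,::-1]);cv2.imwrite("pics/s1.png",b[:,:,::-1])
for n,f in(("top",t),("side",s)):
    P=cloud(n,f["d"]);hsv=cv2.cvtColor(f["p"],cv2.COLOR_RGB2HSV)
    H,S,V=hsv[...,0],hsv[...,1],hsv[...,2]
    ok=(f["d"]>0)&(P[...,2]>-.02)&(P[...,2]<.25)
    for nm,m in dict(orange=(H>8)&(H<22)&(S>170)&(V>140),red=((H<5)|(H>174))&(S>150)&(V>80),blue=(H>100)&(H<120)&(S>150)).items():
        m=(m&ok).astype(np.uint8);k,L,st,c=cv2.connectedComponentsWithStats(m)
        for j in range(1,k):
            if st[j,4]<12: continue
            q=P[L==j];print(n,nm,st[j],np.round(np.median(q,0),3),np.round(q.min(0),3),np.round(q.max(0),3))
E
```

```text
top orange [339 114  10  10  76] [ 0.707 -0.035  0.12 ] [ 0.693 -0.05   0.113] [ 0.722 -0.022  0.128]
top orange [307 132  10  10  80] [0.647 0.066 0.119] [0.632 0.05  0.113] [0.664 0.079 0.131]
top orange [325 145  29  24 127] [ 0.618 -0.052  0.012] [ 0.573 -0.084  0.   ] [0.651 0.011 0.052]
top orange [303 170  16  19  71] [0.531 0.061 0.01 ] [0.506 0.032 0.001] [0.56  0.081 0.048]
top orange [325 175   4   6  13] [0.537 0.007 0.033] [0.535 0.002 0.007] [0.546 0.01  0.049]
top red [146 128  18  19 242] [0.655 0.567 0.072] [0.627 0.538 0.001] [0.707 0.603 0.082]
top red [300 189  17  20 144] [0.465 0.066 0.048] [0.434 0.043 0.04 ] [0.497 0.095 0.062]
top blue [233  84   9   4  13] [0.828 0.302 0.086] [0.823 0.289 0.08 ] [0.835 0.315 0.09 ]
top blue [325  87  11  11  93] [0.796 0.004 0.115] [ 0.781 -0.012  0.105] [0.816 0.02  0.124]
top blue [317 125  11  11  89] [0.669 0.032 0.12 ] [0.652 0.    0.01 ] [0.706 0.047 0.127]
top blue [183 128  11  10  87] [0.652 0.448 0.13 ] [0.638 0.432 0.121] [0.669 0.464 0.137]
top blue [316 153  18  25  72] [0.567 0.017 0.096] [ 0.537 -0.004  0.03 ]
[... 540 characters left out ...]
 0.009] [ 0.615 -0.043  0.004] [0.65  0.009 0.022]
side red [248 175   3   6  14] [0.491 0.078 0.048] [0.486 0.067 0.042] [0.496 0.09  0.05 ]
side red [271 288  15  13 139] [0.358 0.52  0.109] [0.343 0.504 0.103] [0.375 0.536 0.112]
side red [142 295  17  20 151] [0.641 0.56  0.072] [0.626 0.541 0.069] [0.671 0.589 0.078]
side blue [152 134  11   7  54] [0.798 0.009 0.114] [ 0.782 -0.013  0.108] [0.814 0.024 0.118]
side blue [190 142  10   8  57] [0.669 0.037 0.119] [ 0.653 -0.039  0.072] [0.696 0.049 0.123]
side blue [216 147  29  35 213] [0.57  0.041 0.089] [ 0.514 -0.121  0.001] [0.601 0.081 0.103]
side blue [251 170  26  30 164] [0.447 0.104 0.075] [0.404 0.077 0.004] [0.48  0.133 0.091]
```

View pics/t1.png

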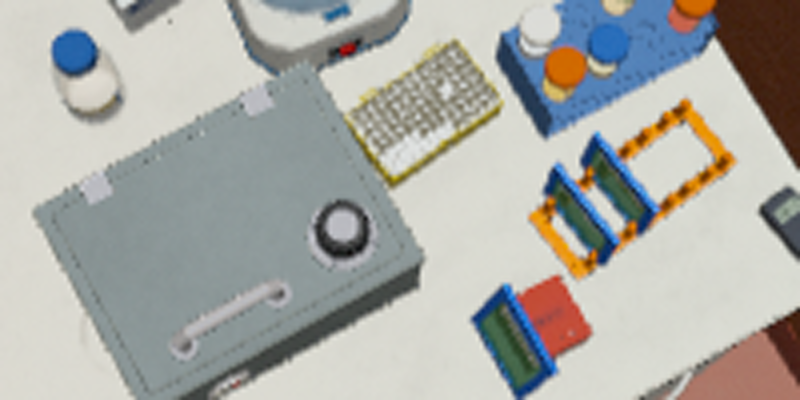

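View pics/s1.png

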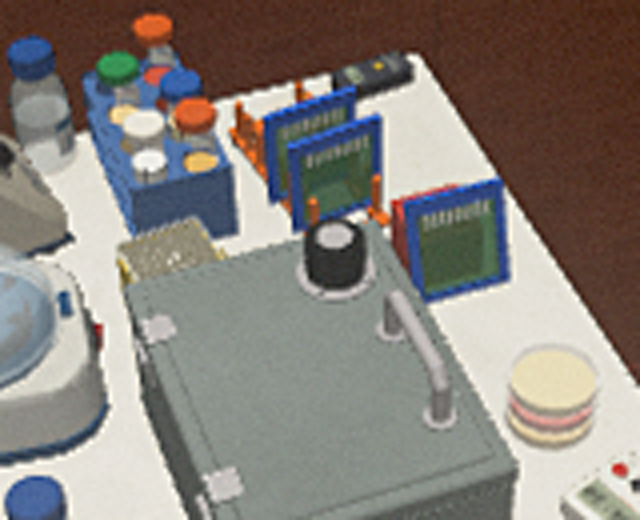

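The zooms show the cassette leaning on the carton, and the rack's free slots at its upper-right end, crop t1 around (640–720, 110–190). Next I'm measuring the geometry.

```bash
cat > m.py <<'E'
from h import *
t=np.load("top0.npz");s=np.load("side0.npz")
def pts(n,f,nm,lo,hi):
    P=cloud(n,f["d"]);H,S,V=cv2.split(cv2.cvtColor(f["p"],cv2.COLOR_RGB2HSV))
    m=dict(orange=(H>6)&(H<24)&(S>120)&(V>100),red=((H<6)|(H>172))&(S>120)&(V>70),blue=(H>100)&(H<122)&(S>130),grey=(S<60),any=H>=0)[nm]
    m=m&(f["d"]>0)
    q=P[m];return q[(q>lo).all(1)&(q<hi).all(1)]
def rect(q):
    c,wh,a=cv2.minAreaRect((q[:,:2]*1000).astype(np.float32));return np.round(c,1),np.round(wh,1),round(a,2)
if __name__=="__main__":
  for n,f in(("top",t),("side",s)):
    print(n)
    print("rack",rect(pts(n,f,"orange",(.48,-.12,.003),(.68,.11,.022))))
    print("carton top",rect(pts(n,f,"red",(.42,.02,.044),(.52,.11,.052))))
    for nm,lo,hi in(("c1",(.505,.02,.095),(.58,.078,.11)),("c2",(.535,-.01,.095),(.605,.022 if n=="top" else .05,.11)),("loose",(.4,.06,.078),(.49,.14,.1))):
        q=pts(n,f,"blue",lo,hi); v=cv2.fitLine(q[:,:2].astype(np.float32),2,0,.01,.01).ravel() if len(q)>3 else 0
        print(nm,len(q),q.mean(0).round(4),q.min(0).round(3),q.max(0).round(3),np.round(v,3), rect(q))
    q=pts(n,f,"grey",(.3,.1,.12),(.75,.45,.14)); print("cover",len(q),rect(q),np.median(q[:,2]))
    q=pts(n,f,"any",(.3,.1,.157),(.75,.45,.18))
    print("high",len(q))
    k=q[:,1]<np.median(q[:,1])
    # cluster knob vs handle
    import scipy.cluster.hierarchy as h
    L=h.fclusterdata(q[:,:2],.02,criterion='distance')
    for i in set(L): print(" cl",(L==i).sum(),q[L==i].mean(0).round(4),np.median(q[L==i][:,2]).round(4),rect(q[L==i]))
    q=pts(n,f,"red",(.3,.45,.09),(.42,.6,.13)) ;print("bottle cap",q.mean(0) if len(q) else 0)
E
python3 m.py
```

```text
top
rack (array([578.9,  -1.4]), array([ 66.3, 170.1]), 37.1)
carton top (array([465.,  69.]), array([54.5, 37.3]), 28.62)
c1 52 [0.5459 0.0453 0.0998] [0.512 0.021 0.095] [0.578 0.073 0.106] [0.862 0.506 0.546 0.045] (array([555.6,  34.2]), array([76.4, 44.2]), 38.6)
c2 26 [0.5572 0.0093 0.0997] [ 0.541 -0.004  0.095] [0.575 0.022 0.106] [0.797 0.604 0.557 0.009] (array([557.5,   9.5]), array([41.8,  6.2]), 35.8)
loose 71 [0.4472 0.0938 0.0858] [0.414 0.073 0.078] [0.481 0.113 0.095] [0.866 0.5   0.447 0.094] (array([447.1,  93.4]), array([75.1,  9.2]), 31.29)
cover 4425 (array([555.7, 286.6]), array([254.6, 410.3]), 56.23) 0.13172449650274087
high 270
 cl 143 [0.5085 0.2371 0.1659] 0.166 (array([509.4, 237.3]), array([40.3, 35.6]), 0.73)
 cl 127 [0.4427 0.3197 0.1731] 0.1736 (array([443.4, 320.1]), array([12.8, 89.1]), 30.96)
bottle cap [0.35506809 0.52131141 0.10946569]
side
rack (array([587.7,  11.6]), array([ 58.8, 176.4]), 51.62)
carton top (array([478.8,  61.2]), array([60.5, 23.1]), 56.06)
c1 50 [0.548  0.0468 0.0984] [0.514 0.021 0.095] [0.579 0.074 0.103] [0.935 0.355 0.548 0.047] (array([545.3,  44.7]), array([65.4, 52.2]), 6.21)
c2 49 [0.5648 0.0233 0.0983] [ 0.537 -0.005  0.095] [0.6   0.05  0.102] [0.84  0.543 0.565 0.023] (array([569.5,  23.6]), array([63.3, 54.6]), 2.54)
loose 81 [0.4476 0.0973 0.0842] [0.412 0.077 0.078] [0.48  0.116 0.091] [0.867 0.499 0.448 0.097] (array([446.1,  96.7]), array([77.1,  9.6]), 31.24)
cover 4706 (array([590.6, 282.8]), array([277.9, 410.3]), 31.37) 0.13096781769285448
high 294
 cl 153 [0.508  0.2428 0.1641] 0.1646 (array([508.2, 240.6]), array([39.8, 38.7]), 10.81)
 cl 141 [0.4389 0.3315 0.1717] 0.173 (array([443. , 322.5]), array([12.2, 91.4]), 30.54)
bottle cap [0.35841861 0.52174164 0.10822772]
```

```bash
cat >> h.py <<'E'
from scipy.spatial.transform import Rotation as R
def quat(y,up=(0,0,1)):
    z=-np.array(up,float);z/=np.linalg.norm(z);y=np.array(y,float);y-=z*(y@z);y/=np.linalg.norm(y)
    q=R.from_matrix(np.stack([np.cross(y,z),y,z],1)).as_quat();return q[[3,0,1,2]],z
def tcp(g,y,up=(0,0,1)):   # grasp point -> tcp pose
    q,z=quat(y,up);return np.array(g)+.011*z,q
d=lambda a:np.array([np.cos(a),np.sin(a),0])
BY,RY,CY=.532,.6475,.525
RC=np.array([.5789,-.0014,0])
SD=RC-.06*d(RY+np.pi/2)
HAN=np.array([.443,.321,.170])
KN=np.array([.508,.2395,.166])
n=d(CY-np.pi/2)
UP=np.array([0,0,np.cos(.17)])+n*np.sin(.17)
G=np.array([.4458,.0965,.080])
E
python3 - <<'E'
from h import *
for nm,g,y,up in(("g",G,n,UP),("slot",SD+[0,0,.09],d(RY+np.pi/2),(0,0,1)),("han",HAN,d(BY),(0,0,1)),("kn",KN,d(BY),(0,0,1))):
    for sg in(1,-1):
        j=solve_ik(*tcp(g,sg*y,up));print(nm,sg,None if j is None else np.round(j,2))
E
```

```text
g 1 [-0.16  0.84 -0.08  2.14 -0.46  0.24 -0.8 ]
g -1 [ 0.21  0.92 -0.69  2.13  0.97  0.45  0.9 ]
slot 1 [ 0.35  0.98 -0.63  1.69  0.8   0.75  1.53]
slot -1 [-0.09  0.91  0.17  1.72 -0.26  0.53 -0.68]
han 1 [-0.67  0.71 -0.07  1.89  0.09  0.54 -0.27]
han -1 [-0.23  0.84 -0.85  1.87  0.85  0.84  2.15]
kn 1 [-0.47  0.73 -0.1   1.85  0.12  0.57 -0.11]
kn -1 [-0.04  0.87 -0.86  1.82  0.86  0.87  2.34]
```

```bash
python3 - <<'E'
from h import *
p,q=tcp(G,n,UP)
move_pose(p+[0,0,.17],q); move_l(p+UP*.06+[0,0,0]); move_l(p,vel=.06)
print(state()["contact_force"].round(2))
clamp(); s=state();print(s["gripper_width"],s["grasp_force"],s["contact_force"].round(2),s["tool_pos"]-p)
move_l(p+[0,0,.12],vel=.1)
# vertical above the slot, bottom about 60 mm over the rails
g=SD+[0,0,.009+.079+.09];p,q=tcp(g,-d(RY+np.pi/2))
move_pose(p,q); dwell(.3); s=state();print(s["time"],s["gripper_width"],s["tool_pos"]-p)
for c in("top","side"):
    im,dd=camera(c);np.savez(f"{c}1.npz",p=im,d=dd)
    a=im[90:240,250:450] if c=="top" else im[80:230,150:350]
    cv2.imwrite(f"pics/{c}1.png",cv2.resize(a,None,fx=4,fy=4,interpolation=cv2.INTER_CUBIC)[:,:,::-1])
E
```

```text
[0.42 0.04 0.45]
0.0057265824760837835 29.63781964033842 [-1.87  2.39  5.17] [-0.00078737  0.00127858  0.00035162]
7.8917 0.006113860347574194 [-0.0003519   0.00086196  0.00023375]
```

View pics/side1.png

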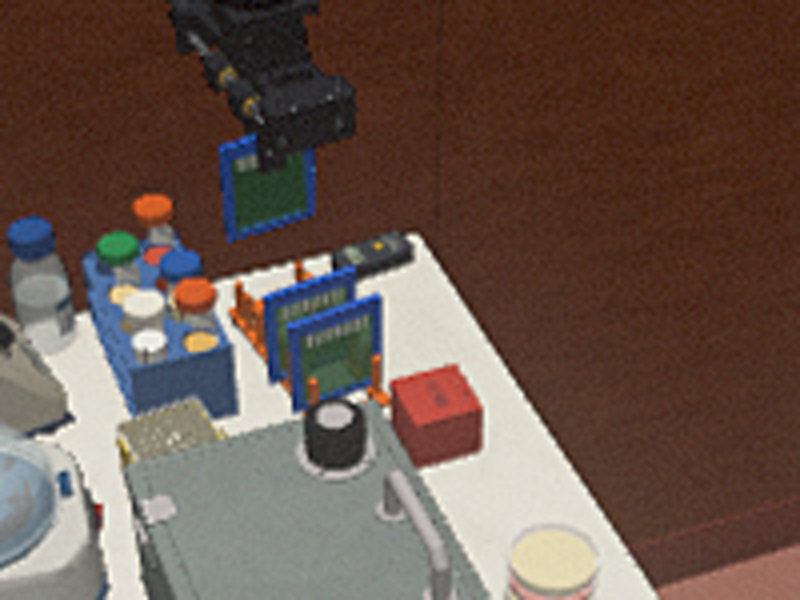

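View pics/top1.png

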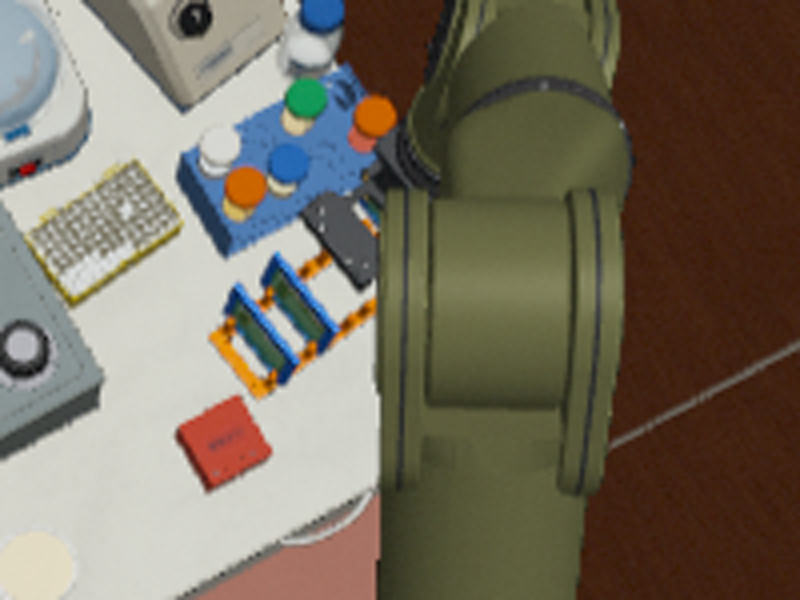

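The side view shows the cassette hanging upright above the rack's far end, at crop (270,190), with the rack and the other cassettes undisturbed. The arm hides slot d in the top view. I'm measuring the cassette's pose in the hand in the rack frame.

```bash
python3 - <<'E'
from h import *
f=np.load("side1.npz")
for nm,c in(("side1","side"),("top0","top"),("side0","side")):
    f=np.load(nm+".npz");P=cloud(c,f["d"]);H,S,V=cv2.split(cv2.cvtColor(f["p"],cv2.COLOR_RGB2HSV))
    L=(P-RC)@np.stack([d(RY),d(RY+np.pi/2),[0,0,1]],1)
    blue=(H>98)&(H<122)&(S>120)&(f["d"]>0);org=(H>6)&(H<24)&(S>120)&(V>100)&(f["d"]>0)
    for k,yc,z0,z1 in(("held",-60,.08,.2),("c2",20,.03,.105),("c1",60,.03,.105)):
        q=L[blue&(abs(L[...,1]-yc/1e3)<.015)&(abs(L[...,0])<.055)&(L[...,2]>z0)&(L[...,2]<z1)]
        if len(q)<10: continue
        A=np.c_[q[:,0],q[:,2]-z0,np.ones(len(q))]
        sol=np.linalg.lstsq(A,q[:,1],rcond=None)[0]; r=q[:,1]-A@sol
        A=A[abs(r)<.004];sol=np.linalg.lstsq(A,q[abs(r)<.004,1],rcond=None)[0]
        print(nm,k,len(q),"slope x,z",sol[:2].round(3),"y@z0",sol[2].round(4),"x",np.percentile(q[:,0],[2,98]).round(4),"z",np.percentile(q[:,2],[1,99]).round(4))
    q=L[org&(abs(L[...,0])<.05)&(abs(L[...,1])<.1)&(L[...,2]<.06)]
    for lo,hi in((.003,.02),(.036,.055)):
        w=q[(q[:,2]>lo)&(q[:,2]<hi)];print(nm,"org",lo,len(w),w.min(0).round(4),w.max(0).round(4))
        if lo>.03:
            for sx in(1,-1):
                b=np.sort(w[sx*w[:,0]>0.015][:,1]);g=np.split(b,np.where(np.diff(b)>.006)[0]+1);print("  pegs",sx,[(round((x.min()+x.max())/2,4),len(x)) for x in g])
E
```

```text
side1 held 187 slope x,z [ 0.013 -0.019] y@z0 -0.0545 x [-0.039   0.0403] z [0.0975 0.1885]
side1 c2 142 slope x,z [ 0.012 -0.003] y@z0 0.0242 x [-0.0313  0.046 ] z [0.0331 0.1007]
side1 c1 145 slope x,z [ 0.017 -0.016] y@z0 0.0651 x [-0.0331  0.0436] z [0.0329 0.1004]
side1 org 0.003 64 [-0.0335 -0.0844  0.0033] [0.0352 0.0891 0.0199]
side1 org 0.036 36 [-0.0291 -0.0712  0.0362] [0.0333 0.0765 0.0463]
  pegs 1 [(np.float64(-0.0657), 3), (np.float64(-0.045), 6), (np.float64(-0.0259), 5), (np.float64(0.0624), 1), (np.float64(0.0728), 6)]
  pegs -1 [(np.float64(-0.0709), 2), (np.float64(-0.0614), 4), (np.float64(-0.0495), 2), (np.float64(0.0731), 7)]
top0 c2 79 slope x,z [ 0.006 -0.04 ] y@z0 0.0247 x [-0.0338  0.0418] z [0.0381 0.1047]
top0 c1 76 slope x,z [ 0.002 -0.039] y@z0 0.0643 x [-0.0359  0.0395] z [0.0381 0.1033]
top0 org 0.003 193 [-0.0331 -0.085   0.0031] [0.0331 0.0851 0.0197]
top0 org 0.036 67 [-0.0319 -0.0715  0.0365] [0.0308 0.0735 0.0523]
  pegs 1 [(np.float64(-0.0676), 5), (np.float64(-0.0485), 5), (np.float64(-0.0281), 7), (np.float64(-0.01), 5), (np.float64(0.0305), 5), (np.float64(0.0705), 7)]
  pegs -1 [(np.float64(-0.0681), 7), (np.float64(-0.0487), 6), (np.float64(-0.0277), 5), (np.float64(-0.0089), 5), (np.float64(0.0305), 5), (np.float64(0.0696), 5)]
side0 c2 143 slope x,z [0.005 0.004] y@z0 0.0239 x [-0.0304  0.0451] z [0.0325 0.1015]
side0 c1 146 slope x,z [ 0.001 -0.012] y@z0 0.0653 x [-0.0324  0.0437] z [0.0321 0.1022]
side0 org 0.003 67 [-0.0347 -0.0812  0.0038] [0.0352 0.085  0.0199]
side0 org 0.036 33 [-0.0312 -0.0703  0.0367] [0.0335 0.0764 0.0491]
  pegs 1 [(np.float64(-0.0672), 3), (np.float64(-0.0454), 5), (np.float64(-0.0239), 5), (np.float64(0.0646), 1), (np.float64(0.0742), 6)]
  pegs -1 [(np.float64(-0.0664), 5), (np.float64(-0.0481), 2), (np.float64(0.0697), 6)]
```

```bash
python3 - <<'E'
from h import *
g=SD+[0,0,.009+.079];p,q=tcp(g,-d(RY+np.pi/2))
move_l(p+[0,0,.045],vel=.1); dwell(.2); f0=state()["contact_force"]
for h in(.04,.035,.03,.02,.01,.004,.002,.001,0,-.001):
    move_l(p+[0,0,h],vel=.04); dwell(.1); s=state(); df=s["contact_force"]-f0
    print(h,df.round(1),(s["tool_pos"]-p-[0,0,h]).round(4))
    if df[2]>5 or np.hypot(*df[:2])>8: break
im,dd=camera("side");np.savez("side2.npz",p=im,d=dd)
P=cloud("side",dd);H,S,V=cv2.split(cv2.cvtColor(im,cv2.COLOR_RGB2HSV))
L=(P-RC)@np.stack([d(RY),d(RY+np.pi/2),[0,0,1]],1)
q=L[(H>98)&(H<122)&(S>120)&(abs(L[...,1]+.06)<.02)&(abs(L[...,0])<.055)]
print(len(q),q.mean(0).round(4),np.percentile(q,[1,99],axis=0).round(4),s["time"])
cv2.imwrite("pics/s2.png",cv2.resize(im[110:230,170:330],None,fx=4,fy=4,interpolation=cv2.INTER_CUBIC)[:,:,::-1])
E
```

```text
0.04 [ 0.8 -0.3  0.6] [-0.  0. -0.]
0.035 [ 0.4 -1.  -0. ] [-0.     -0.     -0.0001]
0.03 [ 0.4 -1.1 -0.3] [-0.     -0.0001 -0.0001]
0.02 [-0.3  0.3 -0.4] [ 0.     -0.0001 -0.    ]
0.01 [ 0.1  0.  -0.2] [ 0. -0. -0.]
0.004 [ 0.4 -0.6  0.1] [ 0.     -0.     -0.0001]
0.002 [-0.7 -0.1  4.5] [0.0005 0.     0.0005]
0.001 [-2.2 -0.1 12.9] [ 0.0006 -0.0001  0.0014]
103 [ 0.0197 -0.0572  0.0667] [[-0.0358 -0.0663  0.0134]
 [ 0.0401 -0.0508  0.1004]] 12.0167
```

View pics/s2.png

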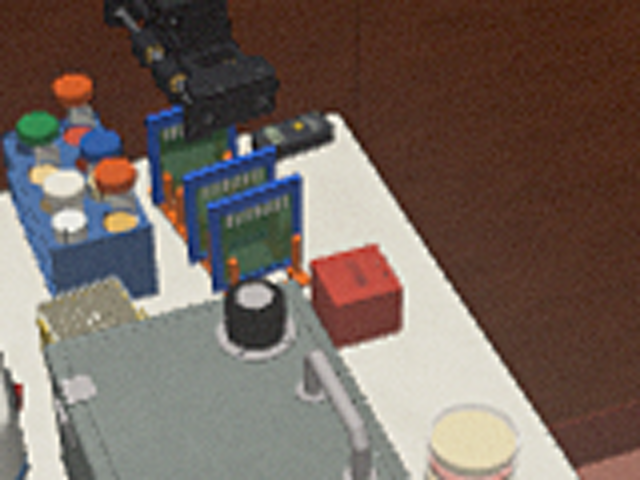

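Seated: contact came on the rails, with the cassette's top level with the others. Releasing it, then tugging the cover.

```bash
cat >> h.py <<'E'
bx=d(BY);HAN=np.array([.4427,.3212,.170]);KN=np.array([.5085,.2385,.156])
def hp(phi):  # handle centre at cover angle phi
    return HAN+bx*(.152-.152*np.cos(phi)+.058*np.sin(phi))+np.array([0,0,.152*np.sin(phi)+.058*np.cos(phi)-.058])
def lift(a,b,n,f0,fmax,vel):
    for phi in np.linspace(a,b,n+1)[1:]:
        move_l(tcp(hp(phi),bx)[0],vel=vel); s=state();df=s["contact_force"]-f0
        print(round(phi,3),df.round(1),(s["tool_pos"]-tcp(hp(phi),bx)[0]).round(4),s["gripper_width"].round(4))
        if np.linalg.norm(df)>fmax: print("stop");return False
    return True
E
python3 - <<'E'
from h import *
open_jaws(); dwell(.3); s=state(); print(s["grasp_force"])
t=s["tool_pos"]; move_l(t+[0,0,.13],vel=.2)
im,dd=camera("side");np.savez("side3.npz",p=im,d=dd)
P=cloud("side",dd);H,S,V=cv2.split(cv2.cvtColor(im,cv2.COLOR_RGB2HSV))
L=(P-RC)@np.stack([d(RY),d(RY+np.pi/2),[0,0,1]],1)
for yc in(-.06,.02,.06):
    q=L[(H>98)&(H<122)&(S>120)&(abs(L[...,1]-yc)<.015)&(abs(L[...,0])<.055)&(L[...,2]>.05)]
    print(yc,len(q),q.mean(0).round(4),np.percentile(q,[1,99],axis=0).round(4))
p,q=tcp(HAN,bx); move_pose(p+[0,0,.12],q); move_l(p+[0,0,.04],vel=.15);move_l(p,vel=.08)
clamp(); dwell(.2); s=state();f0=s["contact_force"];print(s["gripper_width"],s["grasp_force"],f0.round(2),(s["tool_pos"]-p).round(4))
lift(0,.048,6,f0,22,.02); dwell(.15); lift(.02,0,1,f0,99,.03); dwell(.2);print(state()["time"],(state()["contact_force"]-f0).round(1))
E
```

```text
0.0
-0.06 130 [ 0.0037 -0.0561  0.0865] [[-0.0376 -0.0624  0.0516]
 [ 0.0401 -0.0503  0.1024]]
0.02 133 [0.01   0.0241 0.0888] [[-0.0323  0.019   0.0553]
 [ 0.0456  0.0291  0.1018]]
0.06 130 [0.0061 0.0643 0.0873] [[-0.0331  0.0593  0.0525]
 [ 0.0431  0.0685  0.1018]]
0.010446979465901925 29.558295495808125 [1.3  1.24 0.09] [0.0004 0.0003 0.0001]Traceback (most recent call last):
  File "<stdin>", line 12, in <module>
  File "h.py", line 32, in lift
    print(round(phi,3),df.round(1),(s["tool_pos"]-tcp(hp(phi),bx)[0]).round(4),s["gripper_width"].round(4))
                                                                               ^^^^^^^^^^^^^^^^^^^^^^^^
AttributeError: 'float' object has no attribute 'round'
```

```bash
sed -i 's/s\["gripper_width"\].round(4)/round(float(s["gripper_width"]),4)/' h.py
python3 - <<'E'
from h import *
f0=np.array([1.3,1.24,.09]);print(state()["contact_force"]-f0)
lift(.008,.048,5,f0,24,.02); dwell(.15);s=state();print(s["contact_force"]-f0); lift(.02,0,1,f0,99,.03); dwell(.2);print(state()["time"],(state()["contact_force"]-f0).round(1))
E
```

```text
[ 1.65387905  0.72164552 -6.06391914]
0.016 [ 3.2  1.1 -6.4] [0.0003 0.0002 0.    ] 0.0105
0.024 [ 2.4  1.5 -5.3] [0.0004 0.0002 0.0001] 0.0103
0.032 [ 2.8  1.2 -6.7] [0.0003 0.0002 0.    ] 0.0106
0.04 [ 3.5  1.2 -6.9] [ 0.0003  0.0002 -0.    ] 0.0107
0.048 [ 3.8  1.7 -7.6] [ 0.0003  0.0002 -0.0001] 0.0106
[ 3.41361577  1.11677647 -7.29649   ]
0.0 [ 2.8  1.1 -4.2] [0.0004 0.0002 0.0001] 0.0101
20.9583 [ 2.5  1.  -5. ]
```

The force stays near 5–7 N at 7 mm of lift, which looks free rather than caught. I'm lifting a bit further with a 20 N limit to be sure.

```bash
python3 - <<'E'
from h import *
f0=np.array([1.3,1.24,.09])
ok=lift(0,.14,10,f0,20,.03)
dwell(.1);im,dd=camera("side");print(state()["time"])
cv2.imwrite("pics/s4.png",cv2.resize(im[150:300,160:330],None,fx=4,fy=4,interpolation=cv2.INTER_CUBIC)[:,:,::-1])
E
```

```text
0.014 [ 3.2  1.8 -5.9] [ 0.0003  0.0002 -0.0001] 0.0102
0.028 [ 4.2  1.8 -6.7] [ 0.0003  0.0002 -0.0002] 0.0107
0.042 [ 3.6  1.2 -7.3] [ 0.0002  0.0001 -0.0003] 0.0103
0.056 [ 4.1  2.4 -8.3] [ 0.0002  0.0001 -0.0004] 0.0101
0.07 [ 4.   2.3 -7.7] [ 0.0002  0.0002 -0.0004] 0.0103
0.084 [ 4.8  2.7 -8. ] [ 0.0002  0.0001 -0.0004] 0.0104
0.098 [ 4.9  1.4 -7.8] [ 0.0002  0.0001 -0.0005] 0.01
0.112 [ 4.4  2.5 -8.5] [ 0.0002  0.0002 -0.0004] 0.0104
0.126 [ 3.9  2.5 -8.8] [ 0.0003  0.0001 -0.0005] 0.0103
0.14 [ 4.3  2.9 -9.5] [ 0.0003  0.0002 -0.0005] 0.0103
23.6083
```

View pics/s4.png

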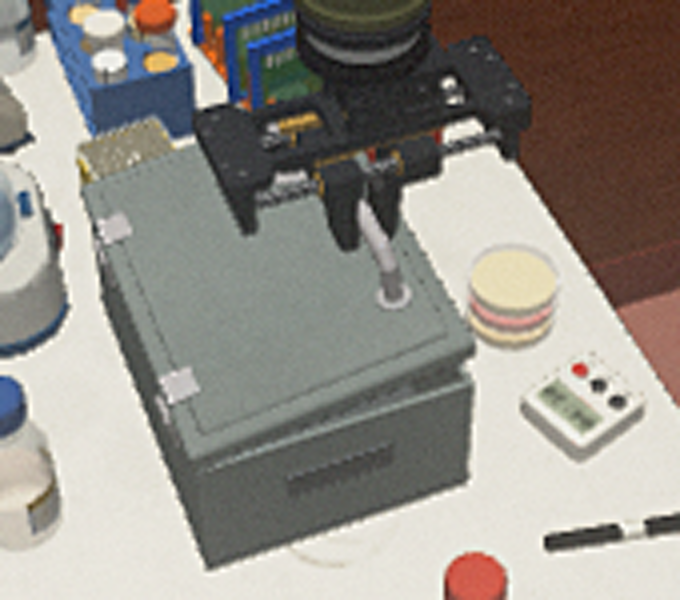

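The cover is visibly off its seat (a wedge gap at crop (440,370)), so the catch is free and the knob stays untouched. Raising it to about 0.8 rad.

```bash
python3 - <<'E'
from h import *
f0=np.array([1.3,1.24,.09])
print([None if solve_ik(*tcp(hp(a),bx)) is None else 1 for a in(.4,.6,.8)])
ok=lift(.14,.8,11,f0,30,.06)
dwell(.5);im,dd=camera("side");s=state();print(s["time"],s["contact_force"],s["grasp_force"])
P=cloud("side",dd)-(HAN+.152*bx-.03*d(BY+np.pi/2)-[0,0,.058])
L=P@np.stack([bx,d(BY+np.pi/2),[0,0,1]],1)
m=(dd>0)&(L[...,1]>.06)&(L[...,1]<.11)&(L[...,0]<-.02)&(L[...,0]>-.2)&(L[...,2]>.02)&(L[...,2]<.25)
q=L[m];A=np.polyfit(q[:,0],q[:,2],1);print("cover angle",len(q),-np.arctan(A[0]))
im2=cv2.resize(im[90:300,150:360],None,fx=2.8,fy=2.8,interpolation=cv2.INTER_CUBIC)
cv2.imwrite("pics/s5.png",im2[:,:,::-1])
E
```

```text
[1, 1, 1]
0.2 [ 5.3  2.5 -9.6] [ 0.0005  0.0003 -0.0005] 0.0104
0.26 [  5.5   1.8 -11.3] [ 0.0006  0.0003 -0.0007] 0.0097
0.32 [  6.9   3.8 -13.8] [ 0.0008  0.0004 -0.0009] 0.0102
0.38 [  6.9   3.6 -15.2] [ 0.0008  0.0004 -0.0012] 0.0103
0.44 [  7.5   4.9 -17.4] [ 0.0007  0.0003 -0.0017] 0.0098
0.5 [  8.8   3.7 -19.9] [ 0.0005  0.0002 -0.0022] 0.01
0.56 [  8.1   4.2 -21.1] [ 0.     -0.0001 -0.0029] 0.0095
0.62 [  8.3   4.3 -23. ] [-0.0006 -0.0005 -0.0036] 0.0098
0.68 [  7.4   4.9 -24.5] [-0.0012 -0.0009 -0.0042] 0.0096
0.74 [  5.4   2.8 -24.8] [-0.002  -0.0014 -0.0048] 0.0093
0.8 [  4.6   3.1 -24.3] [-0.0028 -0.0019 -0.0053] 0.0093
27.6417 [  6.08263366   4.07140287 -23.91115137] 31.590865552425385
cover angle 1319 0.7650207871994802
```

View pics/s5.png

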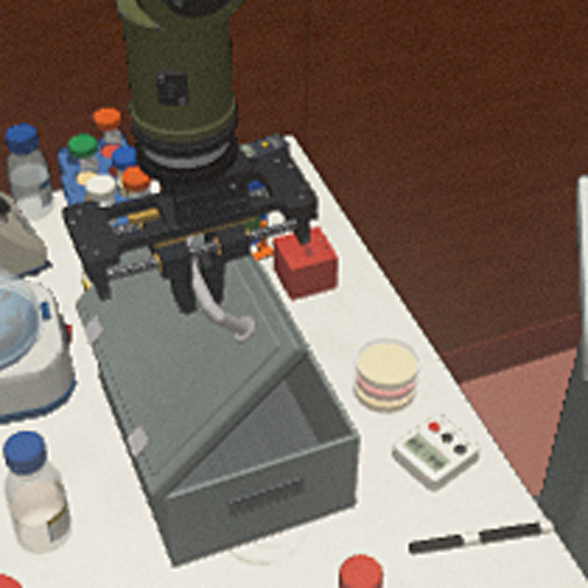

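The cover is held open at about 0.77 rad with a steady grip, and the bottle, timer and rack side look undisturbed. Handing in.

```bash
python3 - <<'E'
from cell import *
print(sign_off())
E
```

```text
the job is handed in; nothing more can be done
None
```

I stood the cassette in the rack's end slot (d) and let go of it; the tug showed the cover's catch was already free, so I left the knob alone, and I handed the job in with the arm holding the cover open at about 0.77 rad (44°).

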